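Mesh the splined drive sprocket on the gearmotor shaft and hold it down

TASK

The drive gearmotor of the ironing machine is ready for its chain sprocket. Take the larger sprocket, the one with the six grooves in its bore, put it hub up over the upright shaft, turn it until the splines mesh and slide it fully home on the shaft's shoulder. A wave spring pushes it back up, so finish while still holding it pressed down, leaving the ring groove clear above the hub so I can snap the retaining ring in; leave the other things on the bench where they are.

Things in the scene. Friction and masses are not known exactly. Their poses are not given: they have to be found in the camera images.
- sprocket: The steel chain sprocket to fit, 0.4 to 0.65 kg, lying plate down, hub up on the bench. Toothed plate 86 mm across the tips, 8 mm thick; on it a round hub 48 mm in diameter; 34 mm tall over all. Origin: centre of the plate's underside; z up through the hub; x through the middle of one of the six bore grooves (one every 60 degrees).
- bore (a point): Centre of the sprocket's bore at the upper end of the hub, 34 mm above its origin, axes as the sprocket's. Through bore of 25.8 mm with six straight grooves, 7.8 mm wide, 33.8 mm across, over the full length.
- spare: Not for this job, leave alone: a smaller steel sprocket, 66 mm across the teeth, hub 38 mm in diameter, 28 mm tall, with a smooth 21 mm bore and one keyway. Origin: centre of its underside. The two sprockets may lie in each other's places.
- gearmotor: Worm gearmotor bolted to the bench; neither it nor its shaft can move or turn. Origin: on the axis of the upright output shaft, at bench level; x along the horizontal motor, z up. Gearbox 140 (x) by 116 mm (y), top 103 mm high; mounting plate x -90 to 270, y +-80 mm; motor x 70 to 262 mm, up to 116 mm high, its terminal box (x 110 to 180 mm) up to 133 mm.
- seat (a point): Point on the shaft axis in the top face of the shaft's round shoulder (48 mm in diameter), 120 mm above the bench; the sprocket's underside lies here when home. Axes as the gearmotor's. A 2.5 mm wide ring groove round the shaft begins 36 mm above it, so 2 mm above the hub when the sprocket is fully home.
- spline_top (a point): Point on the shaft axis at the upper ends of the splines, 41 mm above the seat. Six straight splines, 6 mm wide, 32 mm across, on a 24 mm core, chamfered to 4 mm wide over the top 2.5 mm, run down to the seat; one points along the gearmotor's x, one every 60 degrees. Play in the bore: about 3.5 degrees either way. The sprocket rests here until turned to mesh, then slides 41 mm down.
- shaft_end (a point): Point on the shaft axis at the top of the smooth pilot end, 10 mm above the splines. The pilot is 23 mm in diameter, chamfered to 15 mm over its last 4.5 mm; the sprocket's bore has 1.4 mm of radial play on it.
- spring (a joint): Wave spring round the shaft on the shoulder, 34 to 42 mm in diameter. 0 when free (top 5 mm above the seat), 0.005 m pressed flat with the seat; it pushes up with 4.4 N at first touch, 15.4 N when flat, so less the sprocket's weight some 9 to 12 N of push holds the sprocket home (more does no harm); let go, it rises 4 to 5 mm.
- pliers: Bystander: retaining-ring pliers lying on the bench, 170 mm long, 16 mm high. Origin: near the middle, on the bench.
- dish: Bystander: steel dish, 84 mm across and 20 mm high, with the retaining ring in it. Origin: centre of its underside.
- grease: Bystander: closed grey tin, 68 mm in diameter, 62 mm high. Origin: centre of its underside.
There are look-alikes about, which are no part of the job. Leave any green or pink look-alike of the sprocket alone.

How it is judged (in metres and radians):
On the way, in this order (a step that is already met when the one before it is completed fails the run):
1. the sprocket is lifted off the bench, hub up (height (world z) of sprocket above 0.03 m and angle between sprocket's own z axis and vertical below 0.35 rad), for 0.1 s.
2. the splines have meshed: the sprocket is round the shaft and has slid at least 8 mm down the splines (horizontal distance between sprocket and seat below 0.003 m and z of sprocket in the frame of seat below 0.033 m).
At the end, for the whole second after the job is handed in: The sprocket is meshed on the shaft, upright within 3.4 degrees, its underside within 1.5 mm of the shoulder, the wave spring pressed flat to within 1.5 mm, at rest, and the robot's fingers are still on it (more than 3 N) holding it down (horizontal distance between sprocket and seat below 0.0025 m and z of sprocket in the frame of seat between -0.003 and 0.0015 m and angle between sprocket's own z axis and vertical below 0.06 rad and value of joint spring above 0.0035 m and linear speed of sprocket below 0.02 m/s and contact force between the fingers and sprocket above 3 N); the arm keeps its last pose, push and grip.
It fails at once if a bystander (spare sprocket, pliers, dish or tin) is moved more than 30 mm (distance of any of spare, pliers, dish, grease from where it was at the start of the episode above 0.03 m).
It also fails if it takes over 56 s, if anything falls off the work surface, if the arm or the gripper's body presses on something with over 40 N, if the wrist force passes 120 N, or if a joint passes its speed limit or range.

ROBOT

A 6-joint arm with a two-finger parallel gripper is mounted at the origin on the work surface. World frame = base frame: x ahead of the robot, y to its left, z up, the work surface at z = 0. Lengths are in m, angles in degrees, forces in N, time in s.
With the tool pointing down it reaches from about 0.25 to 0.725 m from the base axis. Payload 9.7 kg.
Tool frame: the origin (TCP) lies midway between the tips of the shut fingers; the grasp point (between the pads) lies 19 mm behind it (bot.hold_point_z is the distance from the TCP to the grasp point, in m); z points along the fingers, y is the line along which they close (so a half turn about z gives the same grasp; the last joint's range is limited). The gripper opens to 85 mm and grips with 20 to 120 N. Pads are 22 mm wide; open, the fingers measure 114 mm over their backs; the gripper's body (76 mm by 85 mm) begins 54 mm behind the grasp point. The pads swing forward as they close: fully open they stand 13 mm farther back than shut.
Start: joints at [-71.963, 4.979, 10.078, 95.1, 0, 90], TCP at [0.17, -0.523, 0.21] pointing down, gripper open.
Joint ranges: [-179.16, 179.16], [-48.56, 103.87], [-65.8, 70.77], [-126.05, 130.52], [-82.76, 87.17], [-180, 180]. Speed limits (degrees/s): [127.2, 127.2, 147.25, 180, 180, 180].

INTERFACE

Orientations are given as [roll, pitch, yaw] about the fixed x, y, z axes, in that order (R = Rz(yaw) Ry(pitch) Rx(roll)).
In Python, from workcell import bot gives the robot as it stands.
- The arm moves only by the tool play_rows, never from a script. Its argument "steps" is a list that holds one entry, the list of rows, each a list of 4 numbers: the shift along the tool's x, y, z in m, then the turn about the tool's z in rad. In form: [[[tx, ty, tz, yaw], ...]]. A call has exactly 5 rows; each row shifts and turns the commanded pose from where the row before left it, along the tool's axes as they then stand; what a row does not reach is not made up. A row lasts 1/12 s, in which the tool goes at most 41.7 mm and 7.16 degrees, less where a joint would pass 70% of its speed; a pose out of reach is approached as far as the arm can. A call is refused whole if a number of a shift passes 0.0417 or a number of a turn 0.125, either way. A call with a gripper value outside its range is refused whole. "gripper" is the finger opening in m, from 0 to 0.0854, set as the call begins (left out, the last holds). The fingers move at their own pace and stop on an object; "squeeze" is the grip in N (left out, the last holds). Time passes only in rows, so rows that do not move let the fingers close, or fill a call up. It gives the time, the measured TCP pose, the force, the opening and the grip force at its end, in the units of the state.
- bot.get_obs(): the state, without advancing time (a new reading comes with each control period).
- bot.camera(name): name is "scene" or "top"; returns a dict with "img" (400x640x3 uint8, blue, green, red), "vfov" (degrees; the focal length in pixels is half the picture's height over the tangent of half this angle, whatever the lens; pixels are square), "cx", "cy" (the principal point, pixels), "xyz" and "attitude" of the camera in the world. Camera axes: x right, y down, z forward; pixel columns grow to the right and rows downward; lengths in m; the calibration is good to about 2 mm. A picture is of the moment at which its call begins. There is no depth.
- bot.job_done(): hands the job in; it is judged then, once.
The state is a dict: "time": time; "q": joint angles; "qd": joint speeds; "joint_efforts": joint torques, N m; "ee_pos": TCP position; "tcp_rot": TCP orientation; "wrist_force": force on the tool from outside, world axes, zero at the start; "torque": the same for the moment, N m; "opening": finger opening in m; "grasp_force": force on a finger pad.
Only numpy, scipy, OpenCV 4.12 (cv2) and the standard library are available. Lean on these libraries where they do the work, as an engineer would, in place of code of your own. Each camera call takes 0.05 s, during which the arm holds its last target. There are 200 camera calls.

## Working session

There is one attempt and no reset: what is moved stays moved. The work goes in short steps, Python scripts to look and compute and a tool call to move; the robot and the scene stay as the last step left them, time stands still between calls to the robot, and variables do not carry over. Pictures are saved under pics/ and viewed, at most 10 in all, crops included, and the job is handed in when it is done.

Besides the shell and the picture viewer there is one more tool, called after ">>>" as name([rows], argument=value, ...), one row to a line, values as JSON. play_rows: Moves the arm, as the interface text tells. Its arguments: {"type":"object","properties":{"steps":{"type":"array","items":{"type":"array","items":{"type":"array","items":{"type":"number"}}}},"gripper":{"type":"number"},"squeeze":{"type":"number"}},"required":["steps"]}

```bash
mkdir -p pics; cat > h.py <<'E'
import numpy as np, cv2
from scipy.spatial.transform import Rotation as R
from workcell import bot
def cam(n,save=None):
    c=bot.camera(n); 
    if save: cv2.imwrite('pics/'+save,c['img'])
    return c
def rot(c): 
    a=np.array(c['attitude'],float)
    return a if a.shape==(3,3) else R.from_euler('xyz',a,degrees=True).as_matrix()
def f(c): return c['img'].shape[0]/2/np.tan(np.radians(c['vfov']/2))
def ray(c,u,v,z):
    d=rot(c)@np.array([(u-c['cx'])/f(c),(v-c['cy'])/f(c),1]); o=np.array(c['xyz'])
    return o+d*(z-o[2])/d[2]
def proj(c,p):
    q=rot(c).T@(np.array(p)-np.array(c['xyz'])); return q[:2]/q[2]*f(c)+[c['cx'],c['cy']]
E
python3 - <<'E'
from h import *
for n in ('scene','top'):
    c=cam(n,n+'0.png'); print({k:v for k,v in c.items() if k!='img'})
print(bot.get_obs())
E
```

```text
{'vfov': 50.69269625212222, 'cx': 321.2952889541247, 'cy': 190.31734845205952, 'xyz': array([0.93086856, 0.60893582, 0.81650525]), 'attitude': array([-129.33345635,    0.38882519,  148.16602623])}
{'vfov': 56.512853499637416, 'cx': 319.1725297234377, 'cy': 198.46394010977914, 'xyz': array([ 0.37321122, -0.09709225,  1.01397008]), 'attitude': array([-171.74741985,   -0.90510802,  -89.12255642])}
{'time': 0.1, 'q': array([-7.19648416e+01,  5.01008969e+00,  1.00396918e+01,  9.51002502e+01,
       -2.37406837e-04,  8.99980234e+01]), 'qd': array([ 0.11455576, -0.02685685,  0.08012532, -0.06044778, -0.16033732,
        0.02872862]), 'joint_efforts': array([ 1.52463981e-04, -5.21562660e+01,  4.65652370e+01,  1.59875827e-02,
        3.00391093e-06, -5.67479589e-06]), 'ee_pos': array([ 0.17020782, -0.52275821,  0.20943969]), 'tcp_rot': array([-1.79929352e+02,  2.34969406e-04,  1.80371353e+01]), 'wrist_force': array([-0.79328595, -0.24855009, -0.37227978]), 'torque': array([0.02032878, 0.0125919 , 0.00200076]), 'grasp_force': 0.0, 'opening': 0.08580670922736713}
```

View pics/top0.png

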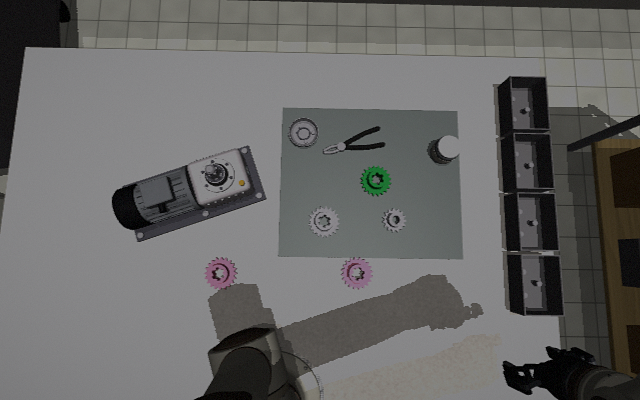

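View pics/scene0.png

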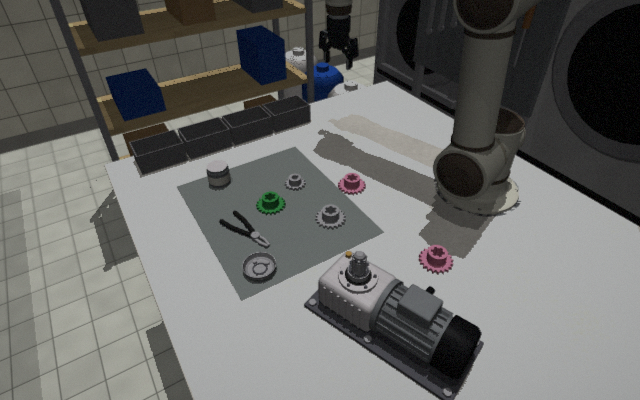

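Top view candidates: larger grey sprocket (324,221), smaller grey spare (393,220), green (376,181), pinks (221,272) and (357,272), dish (303,132). By size and colour I choose (324,221). Next, close crops to check it.

```bash
python3 - <<'E'
from h import *
t=cam('top');s=cam('scene')
def crop(c,u,v,w,h,k): return cv2.resize(c['img'][v-h:v+h,u-w:u+w],None,fx=k,fy=k,interpolation=cv2.INTER_CUBIC)
a=np.hstack([crop(t,324,221,25,25,8),crop(t,216,172,25,25,8)])
b=np.hstack([crop(s,330,216,25,18,8),crop(s,359,270,25,18,8)])
cv2.imwrite('pics/crop1.png',np.vstack([a,b])[:, :800])
for n,(u,v) in dict(big=(324,221),spare=(393,220)).items():
    print(n,ray(t,u,v,.034))
print('shaft',ray(t,215,172,.171))
E
```

```text
big [ 0.45572544 -0.12405387  0.034     ]
spare [ 0.4614173  -0.30673378  0.034     ]
shaft [0.55302715 0.13228709 0.171     ]
```

View pics/crop1.png

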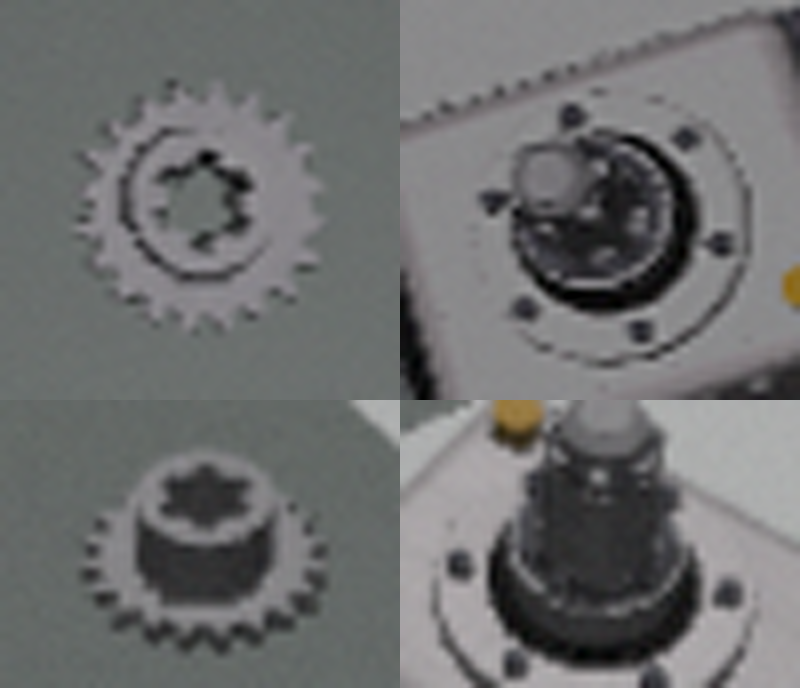

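The crop shows a six-groove bore on the chosen sprocket at about (324,221), so the choice is right. The splined shaft's pilot is at about (209,169) in top.

```bash
python3 - <<'E'
from h import *
t=cam('top');s=cam('scene')
K=8
def big(c,u,v,w): return cv2.resize(cv2.cvtColor(c['img'][v-w:v+w,u-w:u+w],cv2.COLOR_BGR2GRAY),None,fx=K,fy=K,interpolation=cv2.INTER_CUBIC)
def back(p,u,v,w): return (np.asarray(p,float)+.5)/K-.5+[u-w,v-w]
def blob(m,near):
    n,l,st,ce=cv2.connectedComponentsWithStats(m.astype(np.uint8),connectivity=4)
    i=l[near[1],near[0]]; return l==i,ce[i]
# bore star in scene
g=big(s,330,213,10); m=g<cv2.threshold(g,0,255,cv2.THRESH_OTSU)[0]
for (u,v) in [(330,212)]:
    p=[int((u-320)*K),int((v-203)*K)]
    b,ce=blob(m,p)
    cn=max(cv2.findContours(b.astype(np.uint8),0,cv2.CHAIN_APPROX_NONE)[0],key=cv2.contourArea)[:,0]
    W=np.array([ray(s,*back(q,330,213,10),.034)[:2] for q in cn])
    c0,r=cv2.minEnclosingCircle((W*1000).astype(np.float32)); c0=np.array(c0)/1000
    d=W-c0; th=np.arctan2(d[:,1],d[:,0]); rr=np.hypot(*d.T)
    print('scene bore',c0,r,'area centroid',ray(s,*back(ce,330,213,10),.034)[:2],'groove deg',np.degrees(np.angle(np.sum(rr*np.exp(6j*th))))/6, 'amp',abs(np.mean(rr*np.exp(6j*th)))*2000)
# sprocket plate outline in top: bright vs mat
hsv=cv2.cvtColor(t['img'],cv2.COLOR_BGR2GRAY)
g=big(t,324,221,20);th0=cv2.threshold(g,0,255,cv2.THRESH_OTSU)[0];print('otsu',th0)
cn=max(cv2.findContours((g>th0).astype(np.uint8),0,cv2.CHAIN_APPROX_NONE)[0],key=cv2.contourArea)[:,0]
W=np.array([ray(t,*back(q,324,221,20),.008)[:2] for q in cn])
print('top plate',cv2.minEnclosingCircle((W*1000).astype(np.float32)))
g=big(s,330,218,22);th0=cv2.threshold(g,0,255,cv2.THRESH_OTSU)[0]
# pilot
for c,n,u,v in((t,'top',209,169),(s,'scene',361,257)):
    g=big(c,u,v,12); cv2.imwrite(f'pics/pil_{n}.png',g)
# plate edge lines in top
e=cv2.Canny(cv2.cvtColor(t['img'],cv2.COLOR_BGR2GRAY),60,150)
L=cv2.HoughLinesP(e[140:250,110:275],1,np.pi/720,25,minLineLength=30,maxLineGap=4)
for x1,y1,x2,y2 in L[:,0]:
    a=ray(t,x1+110,y1+140,.01);b=ray(t,x2+110,y2+140,.01);d=a-b
    print((x1+110,y1+140),(x2+110,y2+140),round(np.degrees(np.arctan2(d[1],d[0]))%90,1),round(np.hypot(*d[:2]),3))
p=np.vstack([cv2.imread('pics/pil_top.png'),cv2.imread('pics/pil_scene.png')]);
g1=cv2.resize(s['img'][200:226,316:346],None,fx=12,fy=12,interpolation=cv2.INTER_CUBIC)
g1=cv2.copyMakeBorder(g1,0,p.shape[0]-g1.shape[0],0,0,0)
cv2.imwrite('pics/c2.png',np.hstack([p,g1]))
E
```

```text
scene bore [ 0.45558942 -0.12050259] 16.720947265625 area centroid [ 0.45558594 -0.12027644] groove deg -3.09293429265836 amp 4.257652206632256
otsu 118.0
top plate ((456.8879699707031, -123.82654571533203), 43.85166549682617)
(np.int32(122), np.int32(186)) (np.int32(248), np.int32(145)) 19.9 0.358
(np.int32(139), np.int32(242)) (np.int32(266), np.int32(199)) 20.0 0.354
(np.int32(203), np.int32(204)) (np.int32(253), np.int32(186)) 21.3 0.143
(np.int32(160), np.int32(220)) (np.int32(193), np.int32(208)) 21.5 0.093
(np.int32(160), np.int32(219)) (np.int32(196), np.int32(198)) 32.3 0.11
(np.int32(248), np.int32(146)) (np.int32(266), np.int32(198)) 20.8 0.155
(np.int32(144), np.int32(218)) (np.int32(197), np.int32(200)) 20.3 0.148
(np.int32(204), np.int32(206)) (np.int32(244), np.int32(192)) 20.8 0.114
(np.int32(192), np.int32(161)) (np.int32(236), np.int32(148)) 18.3 0.125
(np.int32(140), np.int32(241)) (np.int32(227), np.int32(212)) 19.8 0.241
```

View pics/c2.png

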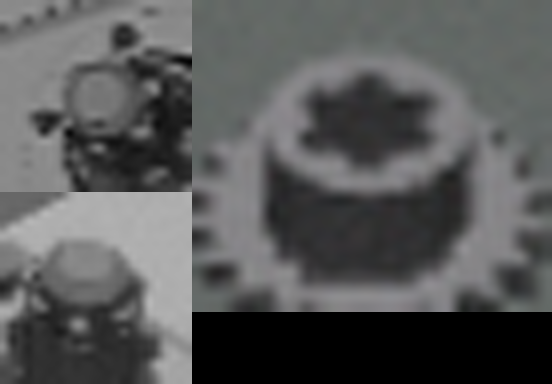

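```bash
python3 - <<'E'
from h import *
t=cam('top');s=cam('scene')
print(ray(t,209,168.6,.171),ray(s,358.9,253,.171))
o=bot.get_obs();T=R.from_euler('xyz',o['tcp_rot'],degrees=True)
print(bot.hold_point_z,T.apply(np.array([.456,-.122,.13])-o['ee_pos'],inverse=True),o['ee_pos'])
E
```

```text
[0.56076423 0.14649847 0.171     ] [0.56067486 0.14983757 0.171     ]
0.0187 [ 0.39579011 -0.2927598   0.08005289] [ 0.17030548 -0.52293357  0.20998432]
```

>>> play_rows([
  [[0.0264,-0.0195,0,0],[0.0264,-0.0195,0,0],[0.0264,-0.0195,0,0],[0.0264,-0.0195,0,0],[0.0264,-0.0195,0,0]],
])

```text
time: 0.82
ee_pos: [0.2661, -0.3881, 0.2101]
tcp_rot: [180.0, -0.0, 18.0]
wrist_force: [0.2, -0.0, 0.2]
opening: 0.0854
grasp_force: 0.0
```

>>> play_rows([
  [[0.0264,-0.0195,0,0],[0.0264,-0.0195,0,0],[0.0264,-0.0195,0,0],[0.0264,-0.0195,0,0],[0.0264,-0.0195,0,0]],
])

```text
time: 1.23
ee_pos: [0.3616, -0.2544, 0.2103]
tcp_rot: [180.0, -0.0, 18.0]
wrist_force: [0.3, 0.5, -1.0]
opening: 0.0848
grasp_force: 0.0
```

>>> play_rows([
  [[0.0264,-0.0195,0,0],[0.0264,-0.0195,0,0],[0.0264,-0.0195,0,0],[0.0264,-0.0195,0,0],[0.0264,-0.0195,0,0]],
])

```text
time: 1.65
ee_pos: [0.457, -0.1207, 0.2103]
tcp_rot: [180.0, -0.0, 18.0]
wrist_force: [0.7, -1.9, 0.3]
opening: 0.0855
grasp_force: 0.0
```

>>> play_rows([
  [[0,0,0.012,-0.1],[0,0,0.012,-0.1],[0,0,0.012,-0.1],[0,0,0.012,-0.1],[0,0,0.012,-0.1]],
])

```text
time: 2.07
ee_pos: [0.4563, -0.1221, 0.1496]
tcp_rot: [180.0, -0.0, 47.0]
wrist_force: [1.1, -0.2, 0.4]
opening: 0.0855
grasp_force: 0.0
```

>>> play_rows([
  [[0,0,0.012,-0.1],[0,0,0.012,-0.1],[0,0,0.012,-0.1],[0,0,0,-0.1],[0,0,0,-0.1]],
])

```text
time: 2.48
ee_pos: [0.4558, -0.1221, 0.1133]
tcp_rot: [-179.9, -0.0, 75.6]
wrist_force: [-0.3, 0.6, 0.4]
opening: 0.0853
grasp_force: 0.0
```

```bash
python3 - <<'E'
from h import *
o=bot.get_obs();T=R.from_euler('xyz',o['tcp_rot'],degrees=True)
print(o['q'],o['ee_pos'],o['tcp_rot'],T.apply(np.array([.456,-.122,.01])-o['ee_pos'],inverse=True))
E
```

```text
[-1.49968530e+01 -6.48452655e+00 -1.19674222e+01  8.45934253e+01
  3.49483841e-03  8.93879390e+01] [ 0.45576591 -0.12207594  0.11327699] [-1.79923721e+02 -4.30991645e-03  7.56152028e+01] [0.00012395 0.00034538 0.10327663]
```

>>> play_rows([
  [[0,0,0.03,0],[0,0,0.03,0],[0,0,0.02,0],[0,0,0.014,0],[0,0,0.009,0]],
], gripper=0.07)

```text
time: 2.9
ee_pos: [0.4553, -0.122, 0.0093]
tcp_rot: [-179.9, -0.0, 75.3]
wrist_force: [0.1, -0.2, 0.3]
opening: 0.0697
grasp_force: 0.0
```

>>> play_rows([
  [[0,0,0,0],[0,0,0,0],[0,0,0,0],[0,0,0,0],[0,0,0,0]],
], gripper=0.03, squeeze=80)

```text
time: 3.32
ee_pos: [0.4569, -0.1224, 0.0124]
tcp_rot: [179.9, -0.0, 75.3]
wrist_force: [-2.0, 0.8, 5.4]
opening: 0.0298
grasp_force: 3.0
```

>>> play_rows([
  [[0,0,0,0],[0,0,0,0],[0,0,0,0],[0,0,0,0],[0,0,0,0]],
])

```text
time: 3.73
ee_pos: [0.4569, -0.1224, 0.0124]
tcp_rot: [179.9, 0.0, 75.3]
wrist_force: [-2.1, 0.4, 6.8]
opening: 0.03
grasp_force: 3.2
```

```bash
python3 - <<'E'
from h import *
t=cam('top');s=cam('scene')
a=cv2.resize(s['img'][110:260,260:420],None,fx=5,fy=4,interpolation=cv2.INTER_CUBIC)
cv2.imwrite('pics/g1.png',cv2.resize(s['img'][120:260,260:400],None,fx=4,fy=4,interpolation=cv2.INTER_CUBIC))
o=bot.get_obs();print(o['ee_pos'],o['wrist_force'],o['opening'],o['grasp_force'])
E
```

```text
[ 0.45693386 -0.12241044  0.01235904] [-1.58230261 -0.21814394  5.8671356 ] 0.02994538862831586 3.198609468659015
```

View pics/g1.png

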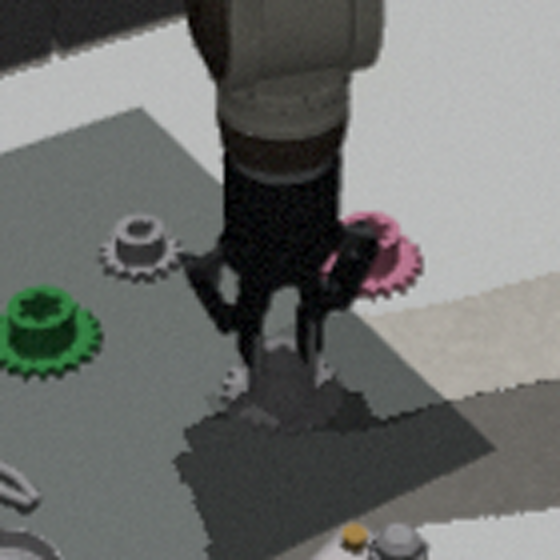

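>>> play_rows([
  [[0,0,0,0],[0,0,0,0],[0,0,0,0],[0,0,0,0],[0,0,0,0]],
], gripper=0.0, squeeze=80)

```text
time: 4.25
ee_pos: [0.4561, -0.1222, 0.011]
tcp_rot: [-180.0, -0.0, 75.3]
wrist_force: [-0.2, 0.2, -0.6]
opening: 0.0003
grasp_force: 0.0
```

```bash
python3 - <<'E'
from h import *
t=cam('top');s=cam('scene')
a=cv2.resize(t['img'][150:310,240:400],(480,480),interpolation=cv2.INTER_CUBIC)
b=cv2.resize(s['img'][175:255,290:370],(320,320),interpolation=cv2.INTER_CUBIC)
b=cv2.copyMakeBorder(b,0,160,0,0,0)
cv2.imwrite('pics/g2.png',np.clip(np.hstack([a,b])*1.6,0,255).astype(np.uint8))
E
```

```text
(no output)
```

View pics/g2.png

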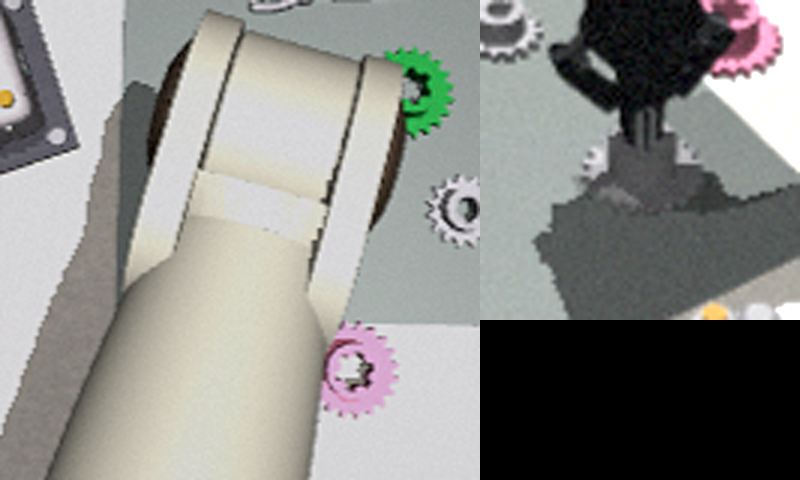

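The fingers shut on nothing. The hub in scene now stands about 4 px lower, so the sprocket may have slipped out. I'll raise the arm and look again.

>>> play_rows([
  [[0,0,-0.03,0],[0,0,-0.03,0],[0,0,-0.03,0],[0,0,-0.03,0],[0,0,-0.03,0]],
])

```text
time: 4.77
ee_pos: [0.4559, -0.1221, 0.1624]
tcp_rot: [-180.0, -0.0, 75.3]
wrist_force: [0.4, -0.0, -0.9]
opening: 0.0001
grasp_force: 0.0
```

```bash
python3 - <<'E'
from h import *
s=cam('scene');o=bot.get_obs()
print(o['ee_pos'],o['opening'],'tcp px',proj(s,o['ee_pos']),'old bore px',proj(s,[.4556,-.1205,.034]))
cv2.imwrite('pics/g3.png',np.clip(cv2.resize(s['img'][120:260,250:410],None,fx=4,fy=4,interpolation=cv2.INTER_CUBIC)*1.6,0,255).astype(np.uint8))
E
```

```text
[ 0.4577097  -0.12261546  0.16834415] -0.00026788390262647217 tcp px [329.28442584 170.50717279] old bore px [330.08575971 209.6181372 ]
```

View pics/g3.png

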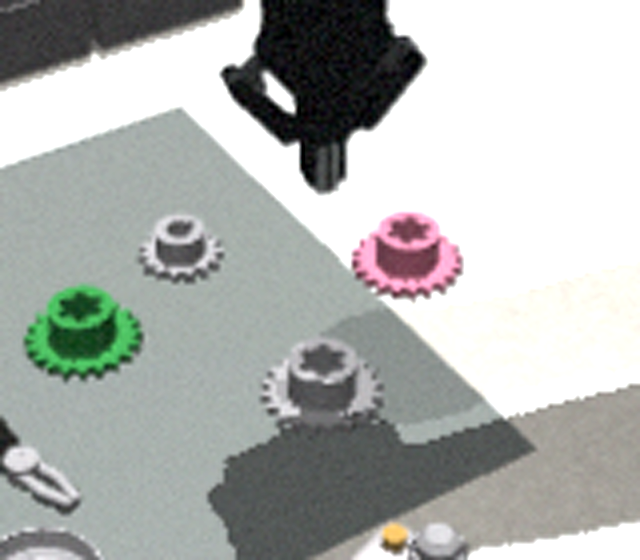

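The sprocket hasn't moved (bore still at (330.7,209.5)). The tip shows about 3 px above the projected TCP, so the fingers were too high on the hub and slipped over it. I'll open and go lower, feeling for the plate.

>>> play_rows([
  [[0,0,0,0],[0,0,0,0],[0,0,0,0],[0,0,0,0],[0,0,0,0]],
], gripper=0.07)

```text
time: 5.23
ee_pos: [0.4558, -0.1221, 0.16]
tcp_rot: [-179.9, -0.0, 75.3]
wrist_force: [0.3, 0.4, -0.1]
opening: 0.0603
grasp_force: 0.0
```

>>> play_rows([
  [[0,0,0.035,0],[0,0,0.035,0],[0,0,0.035,0],[0,0,0.025,0],[0,0,0.015,0]],
])

```text
time: 5.65
ee_pos: [0.4541, -0.1216, 0.0121]
tcp_rot: [-179.7, 0.0, 75.3]
wrist_force: [-1.5, 0.6, 0.6]
opening: 0.0696
grasp_force: 0.0
```

>>> play_rows([
  [[0,0,0.004,0],[0,0,0.004,0],[0,0,0,0],[0,0,0,0],[0,0,0,0]],
], gripper=0.058)

```text
time: 6.07
ee_pos: [0.457, -0.1225, 0.0093]
tcp_rot: [179.9, 0.0, 75.3]
wrist_force: [-0.3, -1.0, 0.5]
opening: 0.0581
grasp_force: 0.0
```

>>> play_rows([
  [[0,0,0.003,0],[0,0,0.003,0],[0,0,0,0],[0,0,0,0],[0,0,0,0]],
])

```text
time: 6.48
ee_pos: [0.4563, -0.1222, 0.0022]
tcp_rot: [180.0, 0.0, 75.3]
wrist_force: [-0.9, 0.1, 1.1]
opening: 0.0581
grasp_force: 0.0
```

>>> play_rows([
  [[0,0,0.002,0],[0,0,0.002,0],[0,0,0,0],[0,0,0,0],[0,0,0,0]],
])

```text
time: 6.9
ee_pos: [0.4562, -0.1222, -0.0019]
tcp_rot: [-180.0, 0.0, 75.3]
wrist_force: [-0.4, -1.1, 0.3]
opening: 0.0578
grasp_force: 0.0
```

>>> play_rows([
  [[0,0,0.002,0],[0,0,0.002,0],[0,0,0,0],[0,0,0,0],[0,0,0,0]],
])

```text
time: 7.32
ee_pos: [0.4562, -0.1222, -0.006]
tcp_rot: [-180.0, -0.0, 75.3]
wrist_force: [-0.0, 0.6, 0.4]
opening: 0.0579
grasp_force: 0.0
```

>>> play_rows([
  [[0,0,0.002,0],[0,0,0.001,0],[0,0,0,0],[0,0,0,0],[0,0,0,0]],
])

```text
time: 7.73
ee_pos: [0.4563, -0.1222, -0.0089]
tcp_rot: [-180.0, -0.0, 75.3]
wrist_force: [-0.4, -0.6, -0.6]
opening: 0.0582
grasp_force: 0.0
```

>>> play_rows([
  [[0,0,0,0],[0,0,0,0],[0,0,0,0],[0,0,0,0],[0,0,0,0]],
], gripper=0.02, squeeze=80)

```text
time: 8.15
ee_pos: [0.4564, -0.1223, -0.0084]
tcp_rot: [180.0, 0.0, 75.3]
wrist_force: [-2.2, 0.7, 5.1]
opening: 0.046
grasp_force: 82.9
```

>>> play_rows([
  [[0,0,0,0],[0,0,0,0],[0,0,0,0],[0,0,0,0],[0,0,0,0]],
])

```text
time: 8.57
ee_pos: [0.4564, -0.1223, -0.0084]
tcp_rot: [180.0, -0.0, 75.3]
wrist_force: [-2.7, -0.0, 5.9]
opening: 0.0454
grasp_force: 82.9
```

Gripped (83 N at 46 mm). Now lift.

>>> play_rows([
  [[0,0,-0.01,0],[0,0,-0.02,0],[0,0,-0.03,0],[0,0,-0.035,0],[0,0,-0.035,0]],
], squeeze=110)

```text
time: 8.98
ee_pos: [0.4552, -0.122, 0.1218]
tcp_rot: [-179.9, 0.0, 75.3]
wrist_force: [2.0, -0.2, -5.4]
opening: 0.0447
grasp_force: 113.7
```

>>> play_rows([
  [[0,0,-0.03,0],[0,0,-0.02,0],[0,0,-0.01,0],[0,0,-0.005,0],[0,0,0,0]],
])

```text
time: 9.4
ee_pos: [0.4563, -0.1222, 0.186]
tcp_rot: [-180.0, 0.0, 75.3]
wrist_force: [-0.5, 0.0, -6.0]
opening: 0.0449
grasp_force: 114.1
```

```bash
python3 - <<'E'
from h import *
o=bot.get_obs();T=R.from_euler('xyz',o['tcp_rot'],degrees=True)
print(o['q'],o['ee_pos'],o['wrist_force'],o['opening'],T.apply([.1046,.2703,0],inverse=True))
E
```

```text
[-1.49970708e+01 -6.04546287e+00 -3.54019633e+00  9.25182125e+01
 -1.89640674e-03  8.96681431e+01] [ 0.45628812 -0.12224752  0.18600656] [-0.53540533  0.01403558 -6.02405135] 0.04491423704905259 [ 2.87975717e-01  3.27602791e-02 -1.65628660e-05]
```

>>> play_rows([
  [[0.0144,0.00164,0,0],[0.0288,0.00328,0,0],[0.036,0.0041,0,0],[0.036,0.0041,0,0],[0.036,0.0041,0,0]],
])

```text
time: 9.82
ee_pos: [0.5107, 0.0211, 0.1839]
tcp_rot: [-179.8, 0.1, 75.3]
wrist_force: [1.4, -0.9, -5.8]
opening: 0.045
grasp_force: 113.8
```

>>> play_rows([
  [[0.036,0.0041,0,0],[0.036,0.0041,0,0],[0.0288,0.00328,0,0],[0.0216,0.00246,0,0],[0.0144,0.00164,0,0]],
])

```text
time: 10.23
ee_pos: [0.5606, 0.1502, 0.1833]
tcp_rot: [-179.8, 0.1, 75.4]
wrist_force: [-0.5, -0.8, -6.6]
opening: 0.0449
grasp_force: 113.8
```

>>> play_rows([
  [[0,0,0,0.06],[0,0,0,0.057],[0,0,0,0],[0,0,0,0],[0,0,0,0]],
])

```text
time: 10.65
ee_pos: [0.5607, 0.1475, 0.1854]
tcp_rot: [-180.0, 0.0, 68.7]
wrist_force: [0.3, -0.7, -5.6]
opening: 0.0449
grasp_force: 113.9
```

```bash
python3 - <<'E'
from h import *
s=cam('scene');o=bot.get_obs();T=R.from_euler('xyz',o['tcp_rot'],degrees=True)
print(o['q'],o['ee_pos'],o['tcp_rot'],o['wrist_force'])
d=[o['ee_pos'][0],o['ee_pos'][1]]
print('expected bore px',proj(s,[.5607,.1498,.228]),'underside',proj(s,[.5607,.1498,.194]),'shaft',proj(s,[.5607,.1498,.171]))
cv2.imwrite('pics/p1.png',np.clip(cv2.resize(s['img'][150:310,270:450],None,fx=4,fy=3.7,interpolation=cv2.INTER_CUBIC)*1.6,0,255).astype(np.uint8))
E
```

```text
[ 1.47468565e+01  8.71572483e+00  1.14657866e+01  9.27873036e+01
 -1.23193309e-03  1.26068350e+02] [0.5607381  0.14759032 0.18569896] [-1.79970622e+02  2.29219538e-02  6.86785127e+01] [-0.3764568   0.1073775  -5.54396278]
expected bore px [360.32631822 233.18528864] underside [359.44825932 245.20392251] shaft [358.87918585 252.99324686]
```

View pics/p1.png

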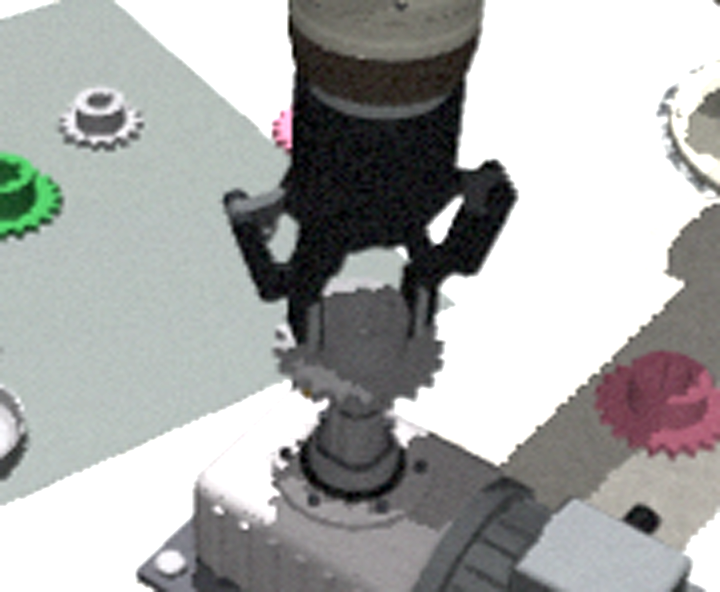

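In hand and level; plate centre is at image x≈360 against 359.8 expected. Lowering onto the pilot.

>>> play_rows([
  [[0,0,0.006,0],[0,0,0.006,0],[0,0,0.004,0],[0,0,0.002,0],[0,0,0,0]],
])

```text
time: 11.12
ee_pos: [0.5605, 0.1479, 0.1671]
tcp_rot: [-179.9, 0.0, 68.6]
wrist_force: [-0.1, -1.1, -6.9]
opening: 0.0449
grasp_force: 113.9
```

>>> play_rows([
  [[0,0,0.003,0],[0,0,0.002,0],[0,0,0.002,0],[0,0,0.001,0],[0,0,0,0]],
])

```text
time: 11.53
ee_pos: [0.5608, 0.148, 0.1598]
tcp_rot: [-180.0, 0.0, 68.6]
wrist_force: [0.8, 0.5, -5.7]
opening: 0.0452
grasp_force: 113.9
```

>>> play_rows([
  [[0,0,0.002,0],[0,0,0.002,0],[0,0,0.001,0],[0,0,0,0],[0,0,0,0]],
])

```text
time: 11.95
ee_pos: [0.5609, 0.1481, 0.155]
tcp_rot: [-180.0, 0.0, 68.6]
wrist_force: [0.3, 0.5, -6.0]
opening: 0.0446
grasp_force: 113.9
```

>>> play_rows([
  [[0,0,0.002,0],[0,0,0.002,0],[0,0,0.001,0],[0,0,0,0],[0,0,0,0]],
])

```text
time: 12.37
ee_pos: [0.5606, 0.1482, 0.1498]
tcp_rot: [-180.0, 0.0, 68.6]
wrist_force: [-1.1, 2.0, -6.7]
opening: 0.0448
grasp_force: 114.0
```

>>> play_rows([
  [[0,0,0.002,0],[0,0,0.002,0],[0,0,0.001,0],[0,0,0,0],[0,0,0,0]],
])

```text
time: 12.78
ee_pos: [0.5606, 0.1482, 0.1447]
tcp_rot: [-180.0, 0.0, 68.6]
wrist_force: [-4.5, 3.5, -7.1]
opening: 0.0449
grasp_force: 114.0
```

>>> play_rows([
  [[0,0,0.002,0],[0,0,0.002,0],[0,0,0.002,0],[0,0,0.002,0],[0,0,0,0]],
])

```text
time: 13.2
ee_pos: [0.5606, 0.1482, 0.1369]
tcp_rot: [-180.0, -0.0, 68.6]
wrist_force: [-5.0, 2.9, -6.4]
opening: 0.0449
grasp_force: 114.0
```

>>> play_rows([
  [[0,0,0.004,0],[0,0,0.004,0],[0,0,0.004,0],[0,0,0.003,0],[0,0,0.002,0]],
])

```text
time: 13.62
ee_pos: [0.5606, 0.1483, 0.12]
tcp_rot: [-180.0, -0.0, 68.6]
wrist_force: [-6.0, 2.9, -2.4]
opening: 0.0452
grasp_force: 114.4
```

>>> play_rows([
  [[0,0,0.002,0],[0,0,0.002,0],[0,0,0.001,0],[0,0,0,0],[0,0,0,0]],
])

```text
time: 14.03
ee_pos: [0.5606, 0.1483, 0.1158]
tcp_rot: [-180.0, -0.0, 68.6]
wrist_force: [-7.0, 3.1, -1.1]
opening: 0.0451
grasp_force: 114.6
```

>>> play_rows([
  [[0,0,0.002,0],[0,0,0.002,0],[0,0,0.001,0],[0,0,0,0],[0,0,0,0]],
])

```text
time: 14.45
ee_pos: [0.5607, 0.1484, 0.1121]
tcp_rot: [180.0, -0.1, 68.6]
wrist_force: [-10.7, 1.7, 8.9]
opening: 0.045
grasp_force: 115.8
```

>>> play_rows([
  [[0,0,0.001,0],[0,0,0.001,0],[0,0,0.001,0],[0,0,0,0],[0,0,0,0]],
])

```text
time: 14.87
ee_pos: [0.5608, 0.1484, 0.1118]
tcp_rot: [179.9, -0.2, 68.6]
wrist_force: [-17.7, -0.1, 25.9]
opening: 0.0453
grasp_force: 117.7
```

>>> play_rows([
  [[0,0,0.001,0],[0,0,0.001,0],[0,0,0,0],[0,0,0,0],[0,0,0,0]],
])

```text
time: 15.28
ee_pos: [0.5609, 0.1484, 0.1117]
tcp_rot: [179.8, -0.2, 68.6]
wrist_force: [-21.7, -2.6, 39.1]
opening: 0.045
grasp_force: 119.1
```

>>> play_rows([
  [[0,0,-0.001,0],[0,0,0,0],[0,0,0,0],[0,0,0,0],[0,0,0,0]],
])

```text
time: 15.7
ee_pos: [0.5608, 0.1484, 0.1118]
tcp_rot: [179.8, -0.2, 68.6]
wrist_force: [-19.1, -1.0, 32.1]
opening: 0.0448
grasp_force: 118.2
```

```bash
python3 - <<'E'
from h import *
s=cam('scene');o=bot.get_obs();print(o['ee_pos'],o['wrist_force'],o['time'])
cv2.imwrite('pics/p2.png',np.clip(cv2.resize(s['img'][200:310,300:420],None,fx=5,fy=5,interpolation=cv2.INTER_CUBIC)*1.6,0,255).astype(np.uint8))
E
```

```text
[0.56081009 0.14839731 0.11172731] [-19.58553611  -0.68445532  31.20200359] 15.75
```

View pics/p2.png

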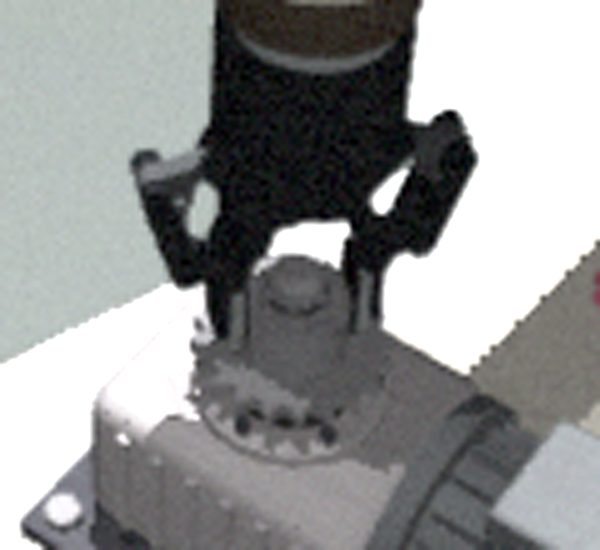

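The picture shows the plate down on the shoulder (about (290,410) in the crop) with the shaft end standing above the hub at (300,285). The fingers still hold the hub with about 31 N of push.

```bash
python3 -c "
from workcell import bot
print(bot.job_done())"
```

```text
the job is handed in; nothing more can be done
None
```

The larger six-groove sprocket is meshed and pressed home on the shoulder, still held down with about 31 N, the shaft end standing clear above the hub; the job is handed in (no verdict was returned), and I moved nothing else.

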